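# Isolate the bench supply box and take out its red fuse carrier

## Robot

A 7-joint arm with a two-finger parallel gripper is mounted at the origin on the work surface. World frame = base frame: x ahead of the robot, y to its left, z up, the work surface at z = 0. Lengths are in m, angles in rad, forces in N, time in s.
With the tool pointing down it reaches from about 0.4 to 0.875 m from the base axis. Payload 19.3 kg.
Tool frame: the origin (TCP) lies at the very end of the fingers, on their centre line; the grasp point (between the pads) lies 19 mm behind it; z points along the fingers, y is the line along which they close (so a half turn about z gives the same grasp; the last joint's range is limited). The gripper opens to 85 mm and grips with 20 to 120 N. Pads are 22 mm wide; open, the fingers measure 114 mm over their backs; the gripper's body (76 mm by 85 mm) begins 54 mm behind the grasp point. The pads swing forward as they close: fully open they stand 13 mm farther back than shut.
Start: joints at [1.27, 0.521, -0.036, 1.599, 0.021, 1.021, -0.113], TCP at [0.143, -0.608, 0.231] pointing down, gripper open.
Joint ranges: [-2.91, 2.91], [-0.3, 2.13], [-1.5, 1.42], [0.17, 2.43], [-1.26, 4.41], [0.16, 1.93], [-2.52, 2.52]. Speed limits (rad/s): [1.89, 1.89, 2.39, 2.39, 3.01, 3.01, 3.01].

## Interface

Orientations are given as [roll, pitch, yaw] about the fixed x, y, z axes, in that order (R = Rz(yaw) Ry(pitch) Rx(roll)).
In Python, from workcell import bot gives the robot as it stands. The module is installed in compiled form; this text tells all that it offers.
- The arm moves only by the tool apply_moves, never from a script. Its arguments are lists of equal length, an entry for each row: "claw": the finger opening in m, from 0 to 0.0854; "xyz": the shift along the tool's x, y, z in m, a list of three; "twist": the turn, a rotation vector about the tool's x, y, z in rad, a list of three. A call has 1 to 20 rows; each row shifts and turns the commanded pose from where the row before left it, along the tool's axes as they then stand; what a row does not reach is not made up. A row lasts 1/10 s, in which the tool goes at most 50 mm and 8.59 degrees, less where a joint would pass 70% of its speed; a pose out of reach is approached as far as the arm can. A call with a gripper value outside its range is refused whole. The fingers move at their own pace and stop on an object; "force" is the grip in N (left out, the last holds). Time passes only in rows, so rows that do not move let the fingers close. It gives the time, the measured TCP pose, the force, the opening and the grip force at its end, in the units of the state.
- bot.observe(): the state, without advancing time (a new reading comes with each control period).
- bot.grab_frame(name): name is "scene" or "top"; returns a dict with "img" (384x512x3 uint8, red, green, blue), "vfov" (degrees; the focal length in pixels is half the picture's height over the tangent of half this angle, whatever the lens; pixels are square), "cx", "cy" (the principal point, pixels), "distortion" ([k1, k2, p1, p2, k3] as OpenCV has them; the pictures are not rectified), "view" (4x4, takes a point from world to camera coordinates). Camera axes: x right, y up, looking along -z (the intrinsics and any distortion apply to the point x, -y, -z); pixel columns grow to the right and rows downward; lengths in m; the calibration is good to about 2 mm. A picture is of the moment at which its call begins. There is no depth.
- bot.job_done(): hands the job in; it is judged then, once.
Trained networks look in the newest picture that a camera, given by its name, has taken for a name from the list of things; names that differ only in an ending like _2 or _b are one class to them, and where a whole thing is asked for, a point or a joint stands for the part that bears it (a point fixed in the world has none). Each returns a list of dicts, best first, with "score" (0 to 1); they miss things now and then, are a little off and sometimes report something else, mostly with a low value. They report only what shows in the picture. A call takes as long as a camera call. They do not tell look-alikes from the thing itself.
- bot.find_in(camera, query): "position" ([x, y, z] in m, in world coordinates, good to about 4 mm: the middle of the surface that is visible of it).
The state is a dict: "clock": time; "qpos": joint angles; "qd": joint speeds; "joint_efforts": joint torques, N m; "position": TCP position; "tool_rot": TCP orientation; "force": force on the tool from outside, world axes, zero at the start; "moment": the same for the moment, N m; "grip_width": finger opening in m; "finger_force": force on a finger pad.
Only numpy, scipy, OpenCV 4.12 (cv2) and the standard library are available. Lean on these libraries where they do the work, as an engineer would, in place of code of your own. Each camera call takes 0.05 s, during which the arm holds its last target. There are 200 camera calls.

## Task

The red fuse carrier has to come out of the bench supply box. First turn the grey isolator clockwise past its click until it is fully off (white pointer at the red mark), then push the red carrier down against its spring, twist it anticlockwise until it stops, draw it out and set it down gently, not dropped, anywhere in the blue parts tray. Leave the isolator off, do not force the carrier past its catch, and leave the white carrier locked in its socket as it is.

Things in the scene. Friction and masses are not known exactly. Their poses are not given: they have to be found in the camera images.
- supply_box: Fixed low grey box, white panel on top, 150 (x) x 300 (y) x 60 mm high. Origin: centre of its underside. On the panel, all at x = 0: two black bayonet collars 50 mm across, tops 72 mm above the bench, at y = -100 and -10 mm (red carrier in one, white in the other, either way round); isolator at y = +90 mm. Yellow ticks on a collar show where the grip bar points when unlocked.
- isolator (a joint): Angle of the grey isolator, rad, growing clockwise seen from above: 0 = on (white pointer end at the green mark, bar along the box's x axis), 1.2 = off (red mark, end stop). Starts within 0.12 of on. A detent resists with about 0.12 N m as far as 0.6 rad and beyond that carries it on to off.
- isolator_grip (a point): Centre of the isolator's grip bar, on its vertical axis, 85 mm above the bench; turns with the bar. Bar 42 mm long (point x, white pointer end at +x), 12 mm thick (point y), 22 mm high, top 96 mm above the bench; below it a disc 44 mm across, its top 74 mm above the bench.
- red_carrier: Loose red fuse carrier, about 60 g, 70 mm tall. Origin: centre of the underside of its stem; z up. White stem 21 mm across to z = 40; brass cross pin 6 mm thick along x at z = 22, reaching 18 mm each side; red flange 42 mm across, z = 40 to 46; red grip bar 38 mm long (x), 14 mm thick (y), z = 46 to 70. Starts locked: origin 41 mm above the bench, bar along the box's x axis.
- red_bar (a point): Centre of the red grip bar, 58 mm above the carrier's origin, same axes. To unlock: press down 7 to 9 mm (4 N rising to 10 N; at 9 mm the flange meets the collar) and, keeping it pressed, turn 60 degrees (1.05 rad) anticlockwise from above; a stop lies 0.1 rad further. It springs up 6 mm above its locked height once let rise, and draws straight up, clear of the collar 35 mm above locked.
- red_mid (a point): Point on the red carrier's axis half way up, 35 mm above its origin. Unpressed, a catch 6 mm deep stops the carrier from turning; clockwise it is always blocked.
- white_carrier: Same as the red carrier but white, locked in the other collar, 90 mm away. To be left alone.
- parts_tray: Fixed blue open tray, 170 (x) x 120 (y) x 28 mm high, walls and floor 4 mm thick. Origin: centre of its underside.
There are look-alikes about, which are no part of the job. Several things look just like the parts_tray: the one meant starts farthest from the robot's base.

How it is judged:
On the way, in this order (a step that is already met when the one before it is completed fails the run):
1. the isolator is turned past its click to off (value of joint isolator above 1.1 rad), for 0.1 s.
2. the red carrier is unlocked and drawn up out of its collar (z of red_carrier in the frame of supply_box above 0.078 m and value of joint isolator above 1.1 rad), for 0.1 s.
3. the red carrier is lowered to the tray's floor in the fingers (x of red_mid in the frame of parts_tray between -0.08 and 0.08 m and y of red_mid in the frame of parts_tray between -0.055 and 0.055 m and z of red_mid in the frame of parts_tray below 0.054 m and contact force between the fingers and red_carrier above 0.3 N), for 0.1 s.
At the end, for the whole second after the job is handed in: Red carrier at rest in the blue tray, standing or lying (its middle within 80 mm along and 55 mm across of the tray's centre, under 50 mm above its underside); isolator off (above 1.1 rad); white carrier still locked, within 6 mm and 0.3 rad of its start (x of red_mid in the frame of parts_tray between -0.08 and 0.08 m and y of red_mid in the frame of parts_tray between -0.055 and 0.055 m and z of red_mid in the frame of parts_tray below 0.05 m and linear speed of red_carrier below 0.02 m/s and value of joint isolator above 1.1 rad and distance of white_carrier from where it was at the start of the episode below 0.006 m and angle between the x axis of white_carrier and the x axis of supply_box, either way round below 0.3 rad); the robot touches nothing.
It fails at once if the white carrier is pressed, twisted or pulled (more than 6 mm or 0.3 rad) (distance of white_carrier from where it was at the start of the episode above 0.006 m or angle between the x axis of white_carrier and the x axis of supply_box, either way round above 0.3 rad).
It fails at once if the red carrier is forced against its catch or collar (more than 120 N) (contact force between red_carrier and supply_box above 120 N).
It also fails if it takes over 58 s, if anything falls off the work surface, if the arm or the gripper's body presses on something with over 40 N, if the wrist force passes 120 N, or if a joint passes its speed limit or range.

## Working session

There is one attempt and no reset: what is moved stays moved. The work goes in short steps, Python scripts to look and compute and a tool call to move; the robot and the scene stay as the last step left them, time stands still between calls to the robot, and variables do not carry over. Pictures are saved under pics/ and viewed, at most 10 in all, crops included, and the job is handed in when it is done.

Besides the shell and the picture viewer there is one more tool, called after "Request:" as a command line: name --argument value ..., lists and objects as JSON in quotes. apply_moves: Moves the arm, as the interface text tells. Its arguments: {"type":"object","properties":{"claw":{"type":"array"},"xyz":{"type":"array"},"twist":{"type":"array"},"force":{"type":"number"}},"required":["claw","xyz","twist"]}

```bash
mkdir -p pics; cat > h.py <<'E'
import numpy as np, cv2
from workcell import bot
def cam(f):
    h=f["img"].shape[0]; fl=h/2/np.tan(np.radians(f["vfov"])/2)
    K=np.array([[fl,0,f["cx"]],[0,fl,f["cy"]],[0,0,1.]])
    return K,np.array(f["distortion"],float),np.array(f["view"])
def pix2w(f,uv,z):
    K,d,V=cam(f); p=cv2.undistortPoints(np.array(uv,float).reshape(-1,1,2),K,d).reshape(-1,2)
    r=np.c_[p[:,0],-p[:,1],-np.ones(len(p))]@V[:3,:3]; o=-V[:3,:3].T@V[:3,3]
    return o+r*((z-o[2])/r[:,2])[:,None]
def w2pix(f,P):
    K,d,V=cam(f); c=np.atleast_2d(P)@V[:3,:3].T+V[:3,3]; c=c*[1,-1,-1]
    return cv2.projectPoints(c,np.zeros(3),np.zeros(3),K,d)[0].reshape(-1,2)
def save(img,n): cv2.imwrite("pics/"+n,cv2.cvtColor(img,cv2.COLOR_RGB2BGR))
E
python3 - <<'E'
from h import *
np.set_printoptions(precision=4,suppress=True)
s=bot.observe(); print({k:np.round(v,3) for k,v in s.items()})
for c in("scene","top"):
    f=bot.grab_frame(c); save(f["img"],c+"0.png")
    V=f["view"];print(c,f["vfov"],f["distortion"],-np.array(V)[:3,:3].T@np.array(V)[:3,3])
    for q in("supply_box","isolator","red_carrier","red_bar","white_carrier","parts_tray"):
        for r in bot.find_in(c,q): print(q,round(r["score"],2),np.round(r["position"],4),w2pix(f,r["position"])[0].round())
E
```

```text
{'clock': np.float64(0.0), 'qpos': array([ 1.27 ,  0.522, -0.036,  1.6  ,  0.021,  1.021, -0.113]), 'qd': array([ 0.002,  0.001,  0.001,  0.   , -0.001,  0.001, -0.   ]), 'joint_efforts': array([ -0.   , -92.711,   1.98 , -36.993,   0.018,   0.008,  -0.   ]), 'position': array([ 0.143, -0.608,  0.231]), 'tool_rot': array([-3.14 ,  0.   ,  0.231]), 'force': array([-0.295, -0.151,  0.048]), 'moment': array([ 0.006, -0.013,  0.008]), 'finger_force': np.float64(0.0), 'grip_width': np.float64(0.085)}
scene 48.93085768063521 [-0.0494  0.      0.      0.      0.    ] [ 1.1093 -0.0244  0.7982]
supply_box 0.78 [ 0.5285 -0.1746  0.0605] [189. 239.]
isolator 0.54 [ 0.4933 -0.0939  0.0751] [226. 224.]
red_carrier 0.53 [ 0.5117 -0.2799  0.0911] [140. 223.]
red_bar 0.51 [ 0.5119 -0.277   0.0964] [141. 222.]
white_carrier 0.7 [ 0.5063 -0.1939  0.0911] [180. 222.]
parts_tray 0.78 [0.2691 0.2338 0.0006] [352. 182.]
parts_tray 0.71 [0.4966 0.1242 0.0052] [319. 246.]
top 55.99205409836901 [-0.1141  0.      0.      0.      0.    ] [ 0.2901 -0.0362  0.9055]
supply_box 0.95 [ 0.4827 -0.1638  0.0616] [318. 165.]
isolator 0.52 [ 0.4881 -0.09    0.0788] [287. 161.]
red_carrier 0.56 [ 0.5042 -0.2733  0.1014] [367. 152.]
red_bar 0.65 [ 0.5053 -0.2743  0.103 ] [368. 151.]
white_carrier 0.54 [ 0.4984 -0.1942  0.1003] [333. 154.]
parts_tray 0.68 [0.4967 0.1256 0.0034] [202. 165.]
parts_tray 0.68 [0.2721 0.2338 0.0029] [157. 253.]
parts_tray 0.4 [ 0.4951 -0.1947  0.0991] [333. 156.]
```

```bash
python3 -c "
import cv2,numpy as np
a=cv2.imread('pics/scene0.png');b=cv2.imread('pics/top0.png')
print(a.shape)
cv2.imwrite('pics/both.png',cv2.resize(np.hstack([a,b]),(800,300)))"
```

```text
(384, 512, 3)
```

View pics/top0.png

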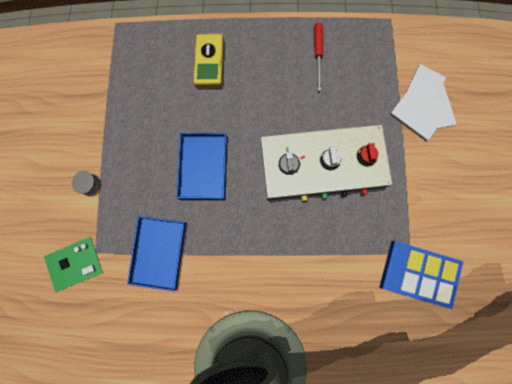

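View pics/scene0.png

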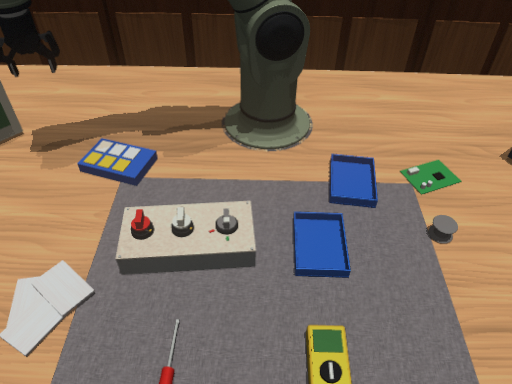

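Tray candidates are top (202,166) = (0.497, 0.125), 0.51 m from the base, and top (157,253) = (0.27, 0.234), 0.36 m from the base. The blue thing at (422,273) is a card organiser. The first tray is farthest, so it is the one meant. I'll confirm with an enlarged crop and box pose overlay.

```bash
cat >> h.py <<'E'
def box(x,y,a,P):
    c,s=np.cos(a),np.sin(a); P=np.atleast_2d(np.array(P,float)); return np.c_[x+c*P[:,0]-s*P[:,1],y+s*P[:,0]+c*P[:,1],P[:,2]]
E
python3 - <<'E'
from h import *
from scipy.optimize import least_squares
np.set_printoptions(precision=4,suppress=True)
f=bot.grab_frame("top");g=bot.grab_frame("scene")
# tray & panel contours
def quad(f,mask,roi):
    m=np.zeros_like(mask);x0,y0,x1,y1=roi;m[y0:y1,x0:x1]=mask[y0:y1,x0:x1]
    m=cv2.morphologyEx(m,cv2.MORPH_CLOSE,np.ones((5,5)));cs=cv2.findContours(m,cv2.RETR_EXTERNAL,cv2.CHAIN_APPROX_NONE)[0]
    c=max(cs,key=cv2.contourArea); return c
for n,F,rb,rt in(("top",f,(255,118,398,205),(170,125,235,205)),("scene",g,(112,195,262,262),(285,205,358,280))):
    I=F["img"].astype(int);hsv=cv2.cvtColor(F["img"],cv2.COLOR_RGB2HSV)
    blue=((hsv[...,0]>100)&(hsv[...,0]<130)&(hsv[...,1]>150)).astype(np.uint8)*255
    white=((I.min(2)>150)).astype(np.uint8)*255
    for nm,m,r,z in(("panel",white,rb,.06),("tray",blue,rt,.028)):
        c=quad(F,m,r); h=cv2.convexHull(c).reshape(-1,2)
        W=pix2w(F,h+0.0,z)[:,:2].astype(np.float32); rr=cv2.minAreaRect(W*1000)
        print(n,nm,[np.round(v,1) for v in rr])
a=cv2.resize(f["img"][115:210,255:400],(800,524),interpolation=cv2.INTER_CUBIC)
save(a,"boxtop.png")
t=cv2.resize(f["img"][120:300,110:250],None,fx=3.3,fy=3.3,interpolation=cv2.INTER_CUBIC);save(t,"tray.png")
E
```

```text
top panel [array([ 495.5, -184.1]), array([149.7, 299.5]), np.float64(6.0)]
top tray [array([490.7, 121.2]), array([119.6, 169.5]), np.float64(88.9)]
scene panel [array([ 494.1, -183.4]), array([149.6, 299.4]), np.float64(6.1)]
scene tray [array([502.8, 123.3]), array([119.9, 185.9]), np.float64(89.1)]
```

View pics/boxtop.png

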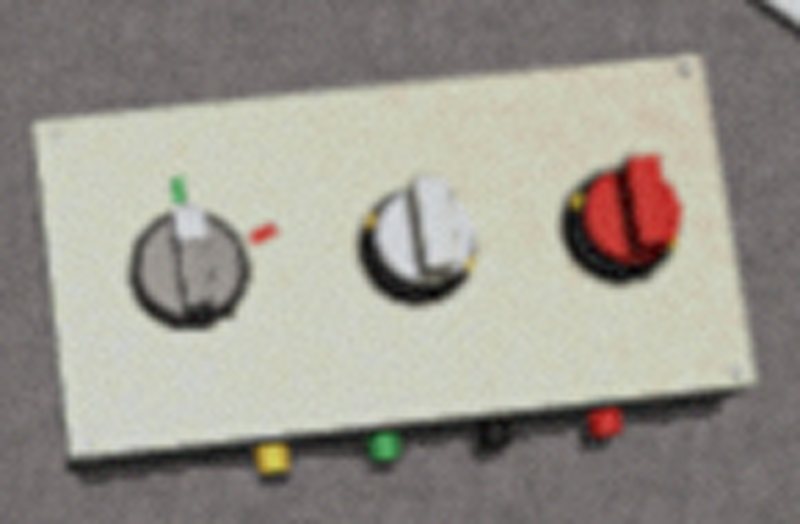

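View pics/tray.png

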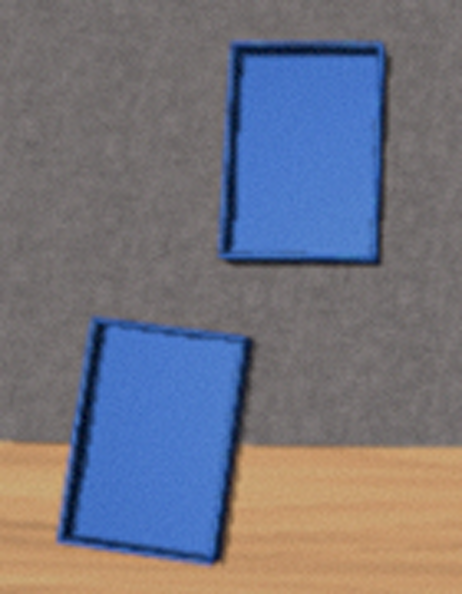

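The crops show the isolator pointer (190,222) by the green mark (178,190), the white carrier in the middle, and the red one at the far end (648,200). The chosen tray is the upper one and stands free. The panel fit matches 150x300 mm and the top tray fit matches 120x170 mm, so both poses hold.

```bash
python3 - <<'E'
from h import *
np.set_printoptions(precision=4,suppress=True)
b=(.495,-.1838,.105)
P=[[0,90,96],[21,90,96],[-21,90,96],[0,-100,111],[19,-100,111],[-19,-100,111],[0,-10,72],[0,-100,72]]
W=box(*b,np.array(P)/1000);print(W)
f=bot.grab_frame("top");p=w2pix(f,W);print(((p-[255,115])*5.517).round(),"crop px")
a=cv2.resize(f["img"][115:210,255:400],(800,524),interpolation=cv2.INTER_CUBIC)
for q in (p-[255,115])*5.517: cv2.circle(a,tuple(int(v) for v in q),4,(0,0,255),-1)
save(a,"ov.png")
E
```

```text
[[ 0.4856 -0.0943  0.096 ]
 [ 0.5065 -0.0921  0.096 ]
 [ 0.4647 -0.0965  0.096 ]
 [ 0.5055 -0.2832  0.111 ]
 [ 0.5244 -0.2813  0.111 ]
 [ 0.4866 -0.2852  0.111 ]
 [ 0.496  -0.1937  0.072 ]
 [ 0.5055 -0.2832  0.072 ]]
[[191. 251.]
 [185. 202.]
 [197. 300.]
 [649. 195.]
 [642. 151.]
 [656. 239.]
 [418. 240.]
 [623. 218.]] crop px
```

View pics/ov.png

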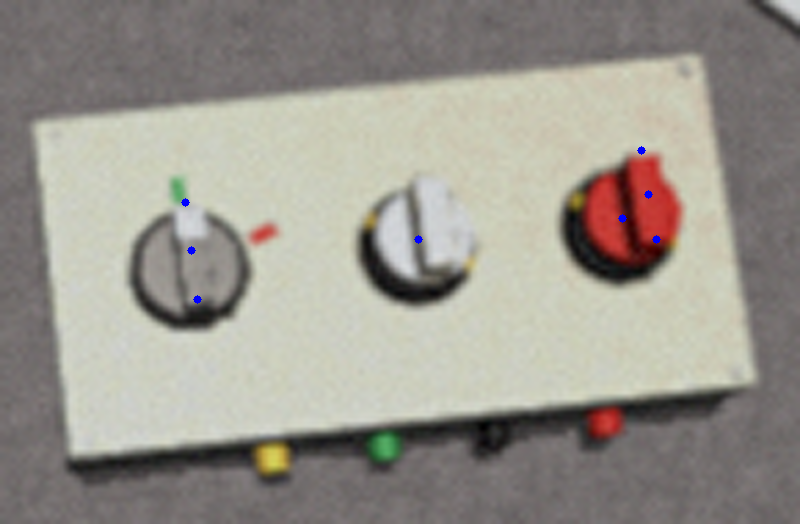

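Request:
apply_moves --claw '[0.05, 0.05, 0.05, 0.05, 0.05, 0.05, 0.05, 0.05, 0.05, 0.05, 0.05, 0.05, 0.05, 0.05]' --xyz '[[0.0322, -0.0301, 0], [0.0322, -0.0301, 0], [0.0322, -0.0301, 0], [0.0322, -0.0301, 0], [0.0322, -0.0301, 0], [0.0322, -0.0301, 0], [0.0322, -0.0301, 0], [0.0322, -0.0301, 0], [0.0322, -0.0301, 0], [0.0322, -0.0301, 0], [0.0322, -0.0301, 0], [0.0322, -0.0301, 0], [0.0322, -0.0301, 0], [0.0322, -0.0301, 0]]' --twist '[[0, 0, 0], [0, 0, 0], [0, 0, 0], [0, 0, 0], [0, 0, 0], [0, 0, 0], [0, 0, 0], [0, 0, 0], [0, 0, 0], [0, 0, 0], [0, 0, 0], [0, 0, 0], [0, 0, 0], [0, 0, 0]]' --force 60

```text
clock: 2.25
position: [0.4862, -0.0935, 0.2316]
tool_rot: [3.141, -0.001, 0.231]
force: [-0.2, -1.2, -0.6]
grip_width: 0.0507
finger_force: 0.0
```

The projected points lie on the bars, with the model about 1 px (2 mm) far in x, so I'll trim x by 2 mm. Descending on the isolator next.

Request:
apply_moves --claw '[0.05, 0.05, 0.05, 0.05, 0.05, 0.05, 0.05, 0.05, 0.05]' --xyz '[[-0.002, 0.001, 0], [0, 0, 0.03], [0, 0, 0.03], [0, 0, 0.03], [0, 0, 0.03], [0, 0, 0.015], [0, 0, 0.012], [0, 0, 0.007], [0, 0, 0]]' --twist '[[0, 0, 0.126], [0, 0, 0], [0, 0, 0], [0, 0, 0], [0, 0, 0], [0, 0, 0], [0, 0, 0], [0, 0, 0], [0, 0, 0]]'

```text
clock: 3.15
position: [0.4836, -0.0965, 0.077]
tool_rot: [-3.141, 0.0, 0.105]
force: [-0.2, -0.1, 0.7]
grip_width: 0.0496
finger_force: 0.0
```

```bash
python3 -c "
from h import *
s=bot.observe();print(np.round(s['qpos'],3),np.round(s['position'],4),np.round(s['tool_rot'],3),s['force'])"
```

```text
[ 0.232  0.561 -0.205  2.055  0.21   0.545 -1.588] [ 0.4836 -0.0965  0.077 ] [-3.141  0.     0.105] [-0.24502905 -0.07211029  0.69597349]
```

Request:
apply_moves --claw '[0.05, 0.03, 0.01, 0.005, 0.005, 0.005, 0.005, 0.005]' --xyz '[[0, -0.0015, 0], [0, 0, 0], [0, 0, 0], [0, 0, 0], [0, 0, 0], [0, 0, 0], [0, 0, 0], [0, 0, 0]]' --twist '[[0, 0, 0], [0, 0, 0], [0, 0, 0], [0, 0, 0], [0, 0, 0], [0, 0, 0], [0, 0, 0], [0, 0, 0]]'

```text
clock: 3.95
position: [0.4838, -0.0944, 0.078]
tool_rot: [-3.141, -0.001, 0.105]
force: [-3.8, 5.0, 13.0]
grip_width: 0.011
finger_force: 59.0
```

Request:
apply_moves --claw '[0.005, 0.005, 0.005, 0.005, 0.005, 0.005, 0.005]' --xyz '[[0, 0, -0.001], [0, 0, 0], [0, 0, 0], [0, 0, 0], [0, 0, 0], [0, 0, 0], [0, 0, 0]]' --twist '[[0, 0, 0], [0, 0, 0.14], [0, 0, 0.14], [0, 0, 0.14], [0, 0, 0.14], [0, 0, 0.14], [0, 0, 0.14]]'

```text
clock: 4.65
position: [0.4843, -0.0923, 0.0782]
tool_rot: [-3.139, 0.001, -0.739]
force: [5.8, 18.8, -12.6]
grip_width: 0.0104
finger_force: 60.8
```

```bash
python3 -c "
from h import *
s=bot.observe();print(np.round(s['qpos'],3),np.round(s['position'],4),np.round(s['tool_rot'],3),s['force'],s['moment'])"
```

```text
[ 0.055  0.556  0.019  2.064 -0.026  0.521 -2.215] [ 0.4843 -0.0923  0.0782] [-3.139e+00  1.000e-03 -7.390e-01] [  5.82558644  18.78443028 -12.59615971] [ 4.230801   -1.37026967 -0.05067874]
```

Request:
apply_moves --claw '[0.005, 0.005, 0.005]' --xyz '[[0, 0, 0], [0, 0, 0], [0, 0, 0]]' --twist '[[0, 0, 0.12], [0, 0, 0.12], [0, 0, 0.1]]'

```text
clock: 4.95
position: [0.485, -0.0917, 0.0782]
tool_rot: [-3.138, 0.002, -1.077]
force: [9.9, 21.6, -15.5]
grip_width: 0.0108
finger_force: 60.5
```

```bash
python3 -c "
from h import *
s=bot.observe();print(np.round(s['qpos'],3),np.round(s['position'],4),np.round(s['tool_rot'],3),s['force'],s['moment'])"
```

```text
[-0.017  0.561  0.115  2.067 -0.13   0.518 -2.456] [ 0.485  -0.0917  0.0782] [-3.138e+00  2.000e-03 -1.077e+00] [  9.93647619  21.59111811 -15.50022387] [ 4.7964302  -2.31198183 -0.06903241]
```

Request:
apply_moves --claw '[0.05, 0.05, 0.05, 0.05, 0.05, 0.05, 0.05, 0.05]' --xyz '[[0, 0, 0], [0, 0, 0], [0, 0, 0], [0, 0, -0.02], [0, 0, -0.03], [0, 0, -0.03], [0, 0, -0.02], [0, 0, 0]]' --twist '[[0, 0, 0], [0, 0, 0], [0, 0, 0], [0, 0, 0], [0, 0, 0], [0, 0, 0], [0, 0, 0], [0, 0, 0]]'

```text
clock: 5.75
position: [0.4846, -0.0956, 0.1808]
tool_rot: [-3.138, -0.002, -1.075]
force: [0.7, -0.4, -0.9]
grip_width: 0.0497
finger_force: 0.0
```

Request:
apply_moves --claw '[0.05, 0.05, 0.05, 0.05, 0.05, 0.05, 0.05, 0.05, 0.05, 0.05, 0.05, 0.05, 0.05, 0.05, 0.05]' --xyz '[[0.0348, 0.0144, 0], [0.0348, 0.0144, 0], [0.0348, 0.0144, 0], [0.0348, 0.0144, 0], [0.0348, 0.0144, 0], [0, 0, 0], [0, 0, 0], [0, 0, 0], [0, 0, 0], [0, 0, 0], [0, 0, 0], [0, 0, 0], [0, 0, 0], [0, 0, 0], [0, 0, 0]]' --twist '[[0, 0, 0], [0, 0, 0], [0, 0, 0], [0, 0, 0], [0, 0, 0], [0, 0, -0.131], [0, 0, -0.131], [0, 0, -0.131], [0, 0, -0.131], [0, 0, -0.131], [0, 0, -0.131], [0, 0, -0.131], [0, 0, -0.131], [0, 0, -0.131], [0, 0, 0]]'

```text
clock: 7.25
position: [0.5024, -0.2826, 0.1776]
tool_rot: [-3.141, 0.001, 0.106]
force: [-0.0, -0.8, -0.6]
grip_width: 0.0498
finger_force: 0.0
```

```bash
python3 - <<'E'
from h import *
s=bot.observe();print(np.round(s['qpos'],3),np.round(s['position'],4),np.round(s['tool_rot'],3))
f=bot.grab_frame("top");g=bot.grab_frame("scene")
a=cv2.resize(f["img"][115:215,255:405],(600,400),interpolation=cv2.INTER_CUBIC)
b=cv2.resize(g["img"][160:280,105:285],(600,400),interpolation=cv2.INTER_CUBIC)
save(cv2.resize(np.vstack([a,b]),(450,600)),"iso.png")
E
```

```text
[ 0.481  0.509 -0.099  1.78   0.063  0.857 -1.112] [ 0.5024 -0.2826  0.1776] [-3.141e+00  1.000e-03  1.060e-01]
```

View pics/iso.png

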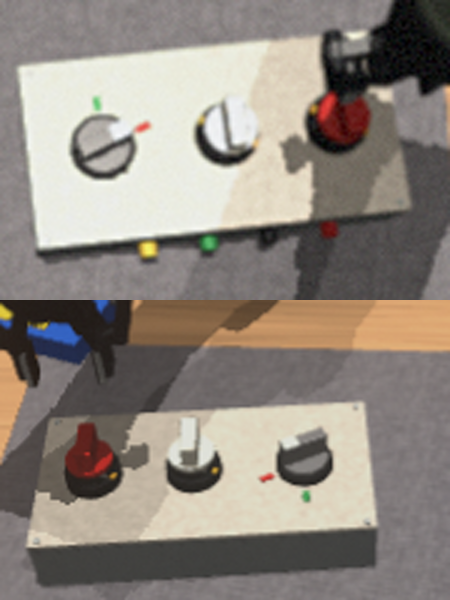

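The isolator pointer is now at the red mark in both views (top (120,130), scene (290,442)). Next, descend on the red bar.

Request:
apply_moves --claw '[0.05, 0.05, 0.05, 0.05, 0.05, 0.03, 0.01, 0.005, 0.005, 0.005, 0.005, 0.005]' --xyz '[[0.0015, 0, 0.025], [0, 0, 0.025], [0, 0, 0.02], [0, 0, 0.01], [0, 0, 0.006], [0, 0, 0], [0, 0, 0], [0, 0, 0], [0, 0, 0], [0, 0, 0], [0, 0, 0], [0, 0, 0]]' --twist '[[0, 0, 0], [0, 0, 0], [0, 0, 0], [0, 0, 0], [0, 0, 0], [0, 0, 0], [0, 0, 0], [0, 0, 0], [0, 0, 0], [0, 0, 0], [0, 0, 0], [0, 0, 0]]' --force 60

```text
clock: 8.55
position: [0.5048, -0.2825, 0.0926]
tool_rot: [3.141, -0.001, 0.104]
force: [1.8, -2.3, 2.6]
grip_width: 0.0126
finger_force: 61.9
```

Request:
apply_moves --claw '[0.005, 0.005, 0.005, 0.005, 0.005]' --xyz '[[0, 0, 0.002], [0, 0, 0.002], [0, 0, 0.002], [0, 0, 0.002], [0, 0, 0]]' --twist '[[0, 0, 0], [0, 0, 0], [0, 0, 0], [0, 0, 0], [0, 0, 0]]'

```text
clock: 9.05
position: [0.5047, -0.2824, 0.0843]
tool_rot: [3.141, -0.001, 0.104]
force: [1.0, -2.8, 8.3]
grip_width: 0.0128
finger_force: 62.4
```

Request:
apply_moves --claw '[0.005, 0.005, 0.005]' --xyz '[[0, 0, 0], [0, 0, 0], [0, 0, 0]]' --twist '[[0, 0, -0.1], [0, 0, -0.1], [0, 0, -0.1]]'

```text
clock: 9.35
position: [0.5049, -0.2822, 0.0846]
tool_rot: [3.141, -0.001, 0.408]
force: [0.8, -1.4, 10.1]
grip_width: 0.0126
finger_force: 62.8
```

```bash
python3 -c "
from h import *
s=bot.observe();print(np.round(s['position'],4),np.round(s['tool_rot'],3),s['force'],s['moment'])"
```

```text
[ 0.5049 -0.2822  0.0846] [ 3.141e+00 -1.000e-03  4.080e-01] [ 0.81609506 -1.4396761  10.11057606] [-0.2030533  -0.17962063 -0.05465982]
```

Turning freely under a 10 N spring load, so I'll carry on to the stop.

Request:
apply_moves --claw '[0.005, 0.005, 0.005, 0.005, 0.005, 0.005, 0.005, 0.005, 0.005]' --xyz '[[0, 0, 0], [0, 0, 0], [0, 0, 0], [0, 0, 0], [0, 0, 0], [0, 0, 0], [0, 0, 0], [0, 0, 0], [0, 0, 0]]' --twist '[[0, 0, -0.1], [0, 0, -0.1], [0, 0, -0.1], [0, 0, -0.1], [0, 0, -0.1], [0, 0, -0.1], [0, 0, -0.1], [0, 0, -0.07], [0, 0, 0]]'

```text
clock: 10.25
position: [0.5054, -0.2828, 0.0848]
tool_rot: [3.139, -0.0, 1.176]
force: [3.6, -4.7, 9.0]
grip_width: 0.0124
finger_force: 62.7
```

```bash
python3 -c "
from h import *
s=bot.observe();print(np.round(s['position'],4),np.round(s['tool_rot'],3),s['force'],s['moment'])"
```

```text
[ 0.5054 -0.2828  0.0848] [ 3.139 -0.     1.176] [ 3.60502645 -4.65752953  9.02282797] [-1.00251443 -0.87643208  0.05188731]
```

Turned 1.07 rad. Now drawing it up slowly, watching the force.

Request:
apply_moves --claw '[0.005, 0.005, 0.005, 0.005, 0.005, 0.005]' --xyz '[[0, 0, -0.004], [0, 0, -0.004], [0, 0, -0.004], [0, 0, -0.004], [0, 0, -0.004], [0, 0, 0]]' --twist '[[0, 0, 0], [0, 0, 0], [0, 0, 0], [0, 0, 0], [0, 0, 0], [0, 0, 0]]'

```text
clock: 10.85
position: [0.5049, -0.2827, 0.1045]
tool_rot: [3.14, 0.0, 1.174]
force: [3.6, -4.7, 3.1]
grip_width: 0.0124
finger_force: 61.8
```

Request:
apply_moves --claw '[0.005, 0.005, 0.005, 0.005, 0.005, 0.005, 0.005, 0.005]' --xyz '[[0, 0, -0.01], [0, 0, -0.01], [0, 0, -0.01], [0, 0, -0.015], [0, 0, -0.02], [0, 0, -0.02], [0, 0, -0.01], [0, 0, 0]]' --twist '[[0, 0, 0], [0, 0, 0], [0, 0, 0], [0, 0, 0], [0, 0, 0], [0, 0, 0], [0, 0, 0], [0, 0, 0]]'

```text
clock: 11.65
position: [0.5048, -0.2823, 0.2006]
tool_rot: [3.14, 0.0, 1.174]
force: [-0.8, -0.3, -1.3]
grip_width: 0.0128
finger_force: 61.3
```

```bash
python3 - <<'E'
from h import *
f=bot.grab_frame("top");g=bot.grab_frame("scene")
a=cv2.resize(f["img"][105:215,255:420],(600,400),interpolation=cv2.INTER_CUBIC)
b=cv2.resize(g["img"][140:260,85:265],(600,400),interpolation=cv2.INTER_CUBIC)
save(cv2.resize(np.vstack([a,b]),(450,600)),"lift.png")
E
```

```text
(no output)
```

View pics/lift.png

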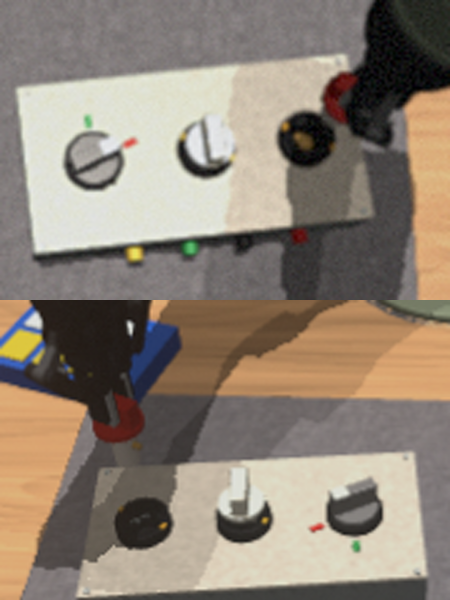

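The red carrier is out and in the fingers: its collar is empty at top (305,138), and the flange shows at scene (118,415). White is unchanged. Carry it to the tray.

Request:
apply_moves --claw '[0.005, 0.005, 0.005, 0.005, 0.005, 0.005, 0.005, 0.005, 0.005, 0.005, 0.005, 0.005]' --xyz '[[0.02, -0.009, 0], [0.035, -0.016, 0], [0.037, -0.017, 0], [0.037, -0.017, 0], [0.037, -0.017, 0], [0.037, -0.017, 0], [0.037, -0.017, 0], [0.037, -0.017, 0], [0.037, -0.017, 0], [0.035, -0.016, 0], [0.019, -0.008, 0], [0, 0, 0]]' --twist '[[0, 0, 0], [0, 0, 0], [0, 0, 0], [0, 0, 0], [0, 0, 0], [0, 0, 0], [0, 0, 0], [0, 0, 0], [0, 0, 0], [0, 0, 0], [0, 0, 0], [0, 0, 0]]'

```text
clock: 12.95
position: [0.491, 0.1253, 0.1985]
tool_rot: [-3.14, -0.001, 1.178]
force: [-0.8, -1.7, -0.4]
grip_width: 0.0124
finger_force: 61.3
```

Request:
apply_moves --claw '[0.005, 0.005, 0.005, 0.005, 0.005, 0.005, 0.005, 0.005, 0.005]' --xyz '[[0, 0, 0.02], [0, 0, 0.03], [0, 0, 0.03], [0, 0, 0.025], [0, 0, 0.015], [0, 0, 0.008], [0, 0, 0.005], [0, 0, 0.003], [0, 0, 0]]' --twist '[[0, 0, 0], [0, 0, 0], [0, 0, 0], [0, 0, 0], [0, 0, 0], [0, 0, 0], [0, 0, 0], [0, 0, 0], [0, 0, 0]]'

```text
clock: 13.85
position: [0.4919, 0.1221, 0.0634]
tool_rot: [3.141, -0.0, 1.174]
force: [-0.4, 0.3, -0.0]
grip_width: 0.0126
finger_force: 61.3
```

```bash
python3 - <<'E'
from h import *
f=bot.grab_frame("top");g=bot.grab_frame("scene")
a=cv2.resize(f["img"][115:215,155:305],(600,400),interpolation=cv2.INTER_CUBIC)
b=cv2.resize(g["img"][160:290,230:425],(600,400),interpolation=cv2.INTER_CUBIC)
save(cv2.resize(np.vstack([a,b]),(450,600)),"low.png")
E
```

```text
(no output)
```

View pics/low.png

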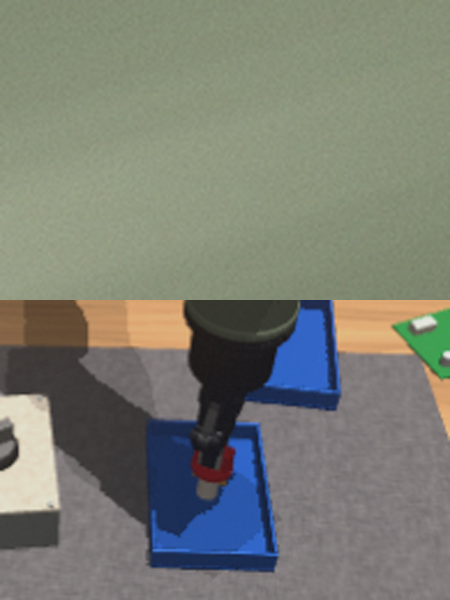

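The carrier is upright above the middle of the correct tray (scene crop (210,480)). Lowering in 1 mm steps until it touches.

Request:
apply_moves --claw '[0.005, 0.005, 0.005, 0.005, 0.005, 0.005, 0.005, 0.005]' --xyz '[[0, 0, 0.0015], [0, 0, 0.0015], [0, 0, 0.0015], [0, 0, 0.001], [0, 0, 0.001], [0, 0, 0.001], [0, 0, 0], [0, 0, 0]]' --twist '[[0, 0, 0], [0, 0, 0], [0, 0, 0], [0, 0, 0], [0, 0, 0], [0, 0, 0], [0, 0, 0], [0, 0, 0]]'

```text
clock: 14.75
position: [0.4919, 0.1222, 0.0561]
tool_rot: [3.141, -0.0, 1.174]
force: [-2.0, -0.5, 9.0]
grip_width: 0.0124
finger_force: 62.6
```

On the floor (9 N). Release and retreat.

Request:
apply_moves --claw '[0.01, 0.015, 0.02, 0.03, 0.04, 0.05, 0.05, 0.05, 0.05, 0.05, 0.05, 0.05, 0.05]' --xyz '[[0, 0, -0.0005], [0, 0, 0], [0, 0, 0], [0, 0, 0], [0, 0, 0], [0, 0, 0], [0, 0, -0.005], [0, 0, -0.015], [0, 0, -0.03], [0, 0, -0.04], [0, 0, -0.04], [0, 0, -0.03], [0, 0, 0]]' --twist '[[0, 0, 0], [0, 0, 0], [0, 0, 0], [0, 0, 0], [0, 0, 0], [0, 0, 0], [0, 0, 0], [0, 0, 0], [0, 0, 0], [0, 0, 0], [0, 0, 0], [0, 0, 0], [0, 0, 0]]'

```text
clock: 16.05
position: [0.4933, 0.1227, 0.2203]
tool_rot: [3.137, -0.003, 1.173]
force: [1.1, 0.0, 0.2]
grip_width: 0.0501
finger_force: 0.0
```

```bash
python3 - <<'E'
from h import *
g=bot.grab_frame("scene")
for q in("red_carrier","white_carrier"):
    for r in bot.find_in("scene",q): print(q,round(r["score"],2),np.round(r["position"],4))
save(cv2.resize(g["img"][130:300,100:400],(780,442),interpolation=cv2.INTER_CUBIC),"end.png")
E
```

```text
red_carrier 0.89 [0.4979 0.1168 0.0541]
white_carrier 0.81 [ 0.5085 -0.1915  0.0907]
```

View pics/end.png

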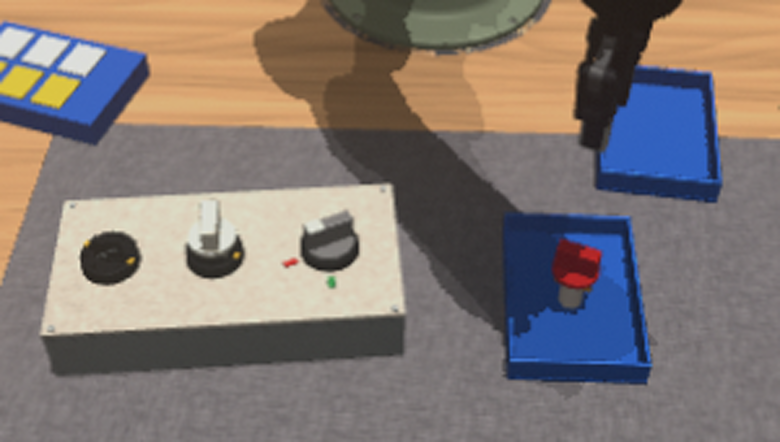

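The red carrier stands in the tray (575,270), the isolator is at red, white is untouched, and the gripper is clear.

```bash
python3 -c "
from workcell import bot
print(bot.job_done())"
```

```text
the job is handed in; nothing more can be done
None
```

The isolator is off, the red carrier stands upright in the far blue tray, the white carrier was not touched, and the job was handed in at about 16 s; no verdict came back.

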